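# Hold a labelled mailing tube up to the packing bench's barcode scanner

### The arm

A 6-joint arm with a two-finger parallel gripper is mounted at the origin on the work surface. World frame = base frame: x ahead of the robot, y to its left, z up, the work surface at z = 0. Lengths are in m, angles in rad, forces in N, time in s.
With the tool pointing down it reaches from about 0.3 to 1 m from the base axis. Payload 5.1 kg.
Tool frame: the origin (TCP) lies on the centre line of the jaws, within the pads' length; the fingertips stand 14 mm ahead of it and the grasp point (between the pads) lies 5 mm behind it; x points along the fingers, y is the direction in which the jaws open and shut, and the axes are right-handed (so a half turn about x gives the same grasp; the last joint's range is limited). The gripper opens to 95 mm and grips with 3 to 60 N. Pads are 20 mm wide; open, the fingers measure 119 mm over their backs; the gripper's body (75 mm by 180 mm) begins 59 mm behind the grasp point.
Start: joints at [-0.083, 0.124, 1.65, -0, 1.367, -0.083], TCP at [0.65, -0, 0.229] pointing down, gripper open.
Joint ranges: [-2.61, 2.61], [-1.02, 2.33], [0.03, 2.71], [-1.35, 4.49], [0.32, 2.68], [-2.91, 2.91]. Speed limits (rad/s): [2.57, 2.57, 3.14, 3.14, 3.14, 3.14].

### API

Orientations are given as a rotation vector (axis times angle).
In Python, from bench import telemetry, camera, workorder, spotter gives the robot as it stands. The module is installed in compiled form; this text tells all that it offers.
- The arm moves only by the shell command python3 -m inch 'ROWS' [FORCE]. ROWS is text: rows parted by semicolons, each of 7 numbers parted by spaces: the shift along the tool's x, y, z in units of 25 mm (1.0 is 25 mm), then the turn, a rotation vector about the tool's x, y, z in units of 6 degrees (1.0 is 6 degrees), then the opening, from -1 (shut) to 1 (fully open), so that 0 is half open. A call has 1 to 8 rows; each row is the pose to reach, as a shift and turn from the pose commanded when the call began, along the tool's axes at that moment; what a row does not reach only later rows make up. A row lasts 1/12 s, in which the tool goes at most 41.7 mm and 7.16 degrees, less where a joint would pass 70% of its speed; a pose out of reach is approached as far as the arm can. A call with a gripper value outside its range is refused whole. The fingers move at their own pace and stop on an object; FORCE is the grip in N (left out, the last holds). Time passes only in rows, so rows that repeat a pose let the fingers close. It gives the time, the measured TCP pose, the force and the opening at its end, in the units of the state.
- telemetry.get_state(): the state, without advancing time (a new reading comes with each control period).
- camera(name): name is "scene" or "side" or "wrist"; returns a dict with "color" (384x512x3 uint8, red, green, blue), "fov_y" (degrees; the focal length in pixels is half the picture's height over the tangent of half this angle, whatever the lens; pixels are square), "cx", "cy" (the principal point, pixels), "k1" (the pictures are not rectified: a ray, as slopes to the right and down, at radius r is drawn at 1 + k1 r^2 times it, then the intrinsics apply), "R" (3x3) and "t" (3): a world point X has camera coordinates R X + t. Camera axes: x right, y down, z forward; pixel columns grow to the right and rows downward; lengths in m; the calibration is good to about 2 mm. A picture is of the moment at which its call begins. There is no depth.
- workorder.job_done(): hands the job in, once; it reports no verdict.
Trained networks look in the newest picture that a camera, given by its name, has taken for a name from the list of things; names that differ only in an ending like _2 or _b are one class to them, and where a whole thing is asked for, a point or a joint stands for the part that bears it (a point fixed in the world has none). Each returns a list of dicts, best first, with "conf" (0 to 1); they miss things now and then, are a little off and sometimes report something else, mostly with a low value. They report only what shows in the picture. A call takes as long as a camera call. They do not tell look-alikes from the thing itself.
- spotter.recognise(name, camera): "centre" ([column, row] in pixels, amid what is visible of it).
- spotter.masks_of(name, camera): "pixels" (384x512 bool, what is visible of it) and "centre" ([column, row] in pixels, amid what is visible of it).
The state is a dict: "time": time; "joint_positions": joint angles; "joint_velocities": joint speeds; "tau": joint torques, N m; "tool_pos": TCP position; "eef_rot": TCP orientation; "force": force on the tool from outside, world axes, zero at the start; "torque": the same for the moment, N m; "width": finger opening in m.
Only numpy, scipy, OpenCV 4.12 (cv2) and the standard library are available. Lean on these libraries where they do the work, as an engineer would, in place of code of your own. Each camera call takes 0.05 s, during which the arm holds its last target. There are 200 camera calls.

### The job

Pull the mailing tube that carries the shipping label (the one with blue end caps) up out of the white rack, gripping it near its top end so the label stays uncovered, and hold it in the air in front of the barcode scanner: label facing the window, centred on it, parallel to it (lean the tube as the head leans) and about 10 cm away. Finish while holding it still there; do not put it down or let go. Leave the shorter tubes, the tape roll and the phone where they are and do not bump the scanner.

Things in the scene. Friction and masses are not known exactly. Their poses are not given: they have to be found in the camera images.
- tube: the tube to scan: brown cardboard mailing tube, 45 mm diameter, 220 mm long, 0.10 to 0.22 kg, blue plastic end caps, one white label with a black barcode on its side. Stands loose and upright in one of the rack's cells. Origin: centre of its lower end; z runs up its axis; x points out through the middle of the label.
- label (a point): centre of the label's face, on the tube's surface 23 mm from the axis and 115 mm above the tube's lower end. The label covers 94 to 136 mm above the lower end and about 50 degrees to either side. x points straight out of the label, z up the tube.
- rack: fixed white sheet-metal tube rack, 128 (x) by 190 (y) by 80 mm high, open on top, floor 4 mm thick: two rows of three square cells, 58 mm inside, 62 mm apart, walls 4 mm. Tubes stand in three cells, no two side by side (only diagonally), axes at least 80 mm apart. Origin: centre of its underside on the bench. Rack and scanner may swap sides (left/right).
- blank_a: shorter plain brown tube with white end caps, no label, 45 mm diameter, 150 mm long, standing in the rack, its top about 155 mm above the bench; origin at the centre of its lower end. To be left alone.
- blank_b: second short plain brown tube with white end caps, like blank_a. To be left alone.
- scanner: fixed stand of the presentation barcode scanner: black round foot, 130 mm diameter and 22 mm high, its centre 50 mm behind (+x of) this origin, with a dark swan neck behind that carries the head about 220 mm above the bench. Origin on the bench, about below the window; -x is its front, towards the robot's side.
- window (a point): centre of the scanner's reading window, on the front face of the white head with a blue frame (84 mm wide, 92 mm high, 70 mm deep), about 220 mm above the bench. -x of this frame points straight out of the window along the line of sight, z points up along the window. The stiff head is tilted to look 5 to 22 degrees downward and stays so; it needs no adjusting.
- tape_roll: roll of brown packing tape lying flat, 90 mm diameter, 48 mm high, between rack and scanner; origin at the centre of its underside. To be left alone.
- phone: black phone lying flat, 148 by 72 by 9 mm, in front of the robot; origin at the centre of its underside. To be left alone.
There are look-alikes about, which are no part of the job. There is more than one size of the rack; the one meant has the size given above. What is shaped like the tube but green is not meant.

How it is judged:
By the outcome, as a careful person would: the job done as asked, in the order asked, and still so for the second after the job is handed in, while the arm keeps its last pose, push and grip.
It also fails if it takes over 48 s, if anything falls off the work surface, if the arm or the gripper's body presses on something with over 40 N, if the wrist force passes 120 N, or if a joint passes its speed limit or range.

## Working session

There is one attempt and no reset: what is moved stays moved. The work goes in short steps, Python scripts to look and compute and a shell command to move; the robot and the scene stay as the last step left them, time stands still between calls to the robot, and variables do not carry over. Pictures are saved under pics/ and viewed, about 8 in all and at most 12, crops included, and the job is handed in when it is done.

```bash
mkdir -p pics; cat > h.py <<'E'
import numpy as np, cv2
from bench import telemetry, camera, workorder, spotter
from scipy.spatial.transform import Rotation as Rn
def K(c):
    f=192/np.tan(np.radians(c["fov_y"])/2); return f
def proj(c,X):
    p=np.asarray(X)@np.array(c["R"]).T+c["t"]; s=p[...,:2]/p[...,2:]
    s=s*(1+c["k1"]*(s**2).sum(-1,keepdims=True)); return s*K(c)+[c["cx"],c["cy"]]
def ray(c,uv):
    d=(np.array(uv,float)-[c["cx"],c["cy"]])/K(c); s=d.copy()
    for _ in range(20): s=d/(1+c["k1"]*(s**2).sum())
    R=np.array(c["R"]); return -R.T@c["t"], R.T@np.r_[s,1]
def onz(c,uv,z):
    o,d=ray(c,uv); return o+d*(z-o[2])/d[2]
def tri(obs):
    A=np.zeros((3,3));b=np.zeros(3)
    for c,uv in obs:
        o,d=ray(c,uv); d/=np.linalg.norm(d); P=np.eye(3)-np.outer(d,d); A+=P;b+=P@o
    X=np.linalg.solve(A,b); return X,[np.round(proj(c,X)-uv,1) for c,uv in obs]
def save(c,n,crop=None,s=1):
    im=c["color"][:,:,::-1]
    if crop: im=im[crop[1]:crop[3],crop[0]:crop[2]]
    cv2.imwrite(n,cv2.resize(im,None,fx=s,fy=s,interpolation=cv2.INTER_CUBIC))
E
python3 - <<'E'
from h import *
for n in("scene","side"):
    c=camera(n); save(c,f"pics/{n}0.png",s=1.5)
    print(n,c["fov_y"],c["k1"],np.round(-np.array(c["R"]).T@c["t"],3))
    for k in("tube","label","rack","blank_a","scanner","window","tape_roll","phone"):
        print(k,[(np.round(d["centre"]).tolist(),round(d["conf"],2)) for d in spotter.recognise(k,n)])
print(telemetry.get_state())
E
```

```text
scene 45.686739687013514 0.001860523282206888 [ 0.953 -0.542  1.139]
tube [([344.0, 175.0], 0.57)]
label [([342.0, 177.0], 0.65)]
rack [([327.0, 160.0], 0.83), ([260.0, 128.0], 0.57), ([219.0, 251.0], 0.35)]
blank_a [([326.0, 149.0], 0.56)]
scanner [([228.0, 272.0], 0.77)]
window [([215.0, 251.0], 0.83)]
tape_roll [([293.0, 214.0], 0.56)]
phone [([228.0, 188.0], 0.83)]
side 57.626063104010825 -0.05485612115198134 [ 0.15  -0.399  0.653]
tube [([259.0, 137.0], 0.91)]
label [([264.0, 139.0], 0.77), ([203.0, 147.0], 0.75)]
rack [([142.0, 201.0], 0.77), ([219.0, 181.0], 0.58)]
blank_a [([220.0, 146.0], 0.93), ([184.0, 142.0], 0.81)]
scanner [([379.0, 232.0], 0.58)]
window [([391.0, 203.0], 0.58)]
tape_roll [([283.0, 203.0], 0.77)]
phone [([223.0, 256.0], 0.77)]
{'time': 0.9, 'joint_positions': array([-8.25845227e-02,  1.23775132e-01,  1.65030836e+00,  9.91830376e-06,
        1.36751696e+00, -8.25692038e-02]), 'joint_velocities': array([ 0.00055697,  0.00059533, -0.00115254, -0.00087465, -0.00042557,
        0.00057739]), 'tau': array([-1.04017585e-03, -4.17584145e+01, -3.60230255e+01,  7.74961710e-02,
        4.28461796e-02, -6.92909197e-06]), 'tool_pos': array([ 6.49979914e-01, -1.46333603e-05,  2.28667373e-01]), 'eef_rot': array([ 1.20921664,  1.20920412, -1.20921258]), 'force': array([-0.13869406,  0.12921083, -0.69135499]), 'torque': array([ 0.0057803 ,  0.02699374, -0.00370885]), 'width': 0.09531539201814941}
```

View pics/scene0.png

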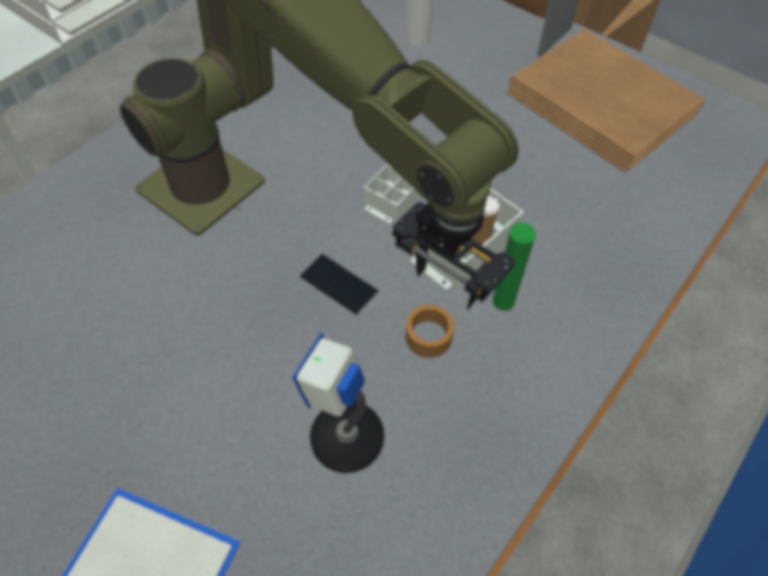

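View pics/side0.png

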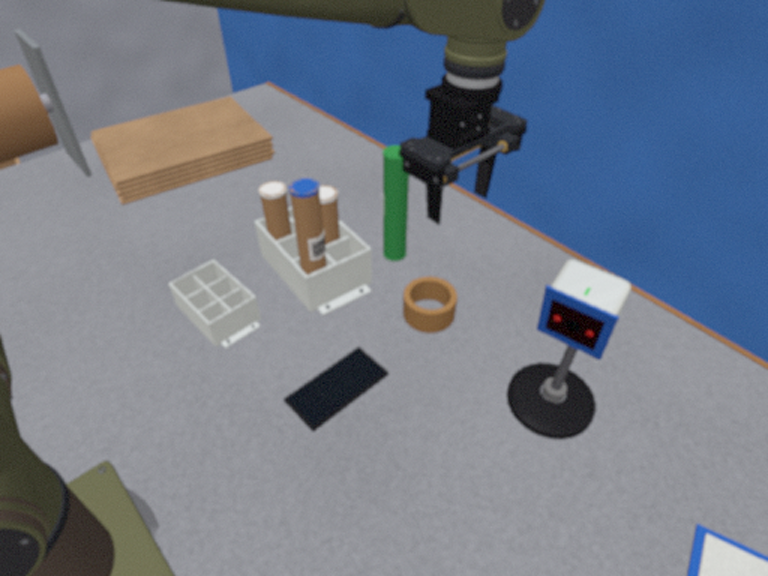

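Side view: the blue-capped, labelled tube tops out at about (203,125) px and stands in the larger rack at about (210,175). Look-alikes are the green tube (263,137), the white-capped blanks (183,140) and (217,145), and the small rack (142,201). The scanner window is at about (385,212). My choice is the blue-capped tube at (203,150), which I'll check in a close crop.

```bash
python3 - <<'E'
from h import *
c=camera("side"); im=c["color"]
a=cv2.resize(im[110:220,160:270],(600,600),interpolation=cv2.INTER_CUBIC)[:,:,::-1]
cv2.imwrite("pics/a.png",a)
b=cv2.resize(im[165:295,330:430],None,fx=4.6,fy=4.6,interpolation=cv2.INTER_CUBIC)[:,:,::-1]
cv2.imwrite("pics/b.png",b)
print("cap",onz(c,[203,124.5],.224))
for p in([214,205],[247,171],[172,145]): print(p,onz(c,p,0.08 if p[1]<180 else 0.0))
print("small",onz(c,[142,190],.05))
print("phone",onz(c,[223,258],.009),"tape",onz(c,[286,192],.048),"foot",onz(c,[367,265],.022),"green top",onz(c,[263,100],.22))
s=camera("scene")
w=[d["centre"] for d in spotter.recognise("window","scene")][:1]; print(w, onz(s,[228,292],.022))
E
```

```text
cap [0.50607005 0.17727794 0.224     ]
[214, 205] [0.49135254 0.14641379 0.        ]
[247, 171] [0.5841443  0.12071492 0.08      ]
[172, 145] [0.50127248 0.34299419 0.08      ]
small [0.36102794 0.26731529 0.05      ]
phone [ 0.4025866  -0.00690256  0.009     ] tape [0.62865861 0.02288516 0.048     ] foot [ 0.61786114 -0.23793545  0.022     ] green top [0.68656096 0.17555129 0.22      ]
[[216.6, 251.4]] [ 0.63327041 -0.24882557  0.022     ]
```

View pics/a.png

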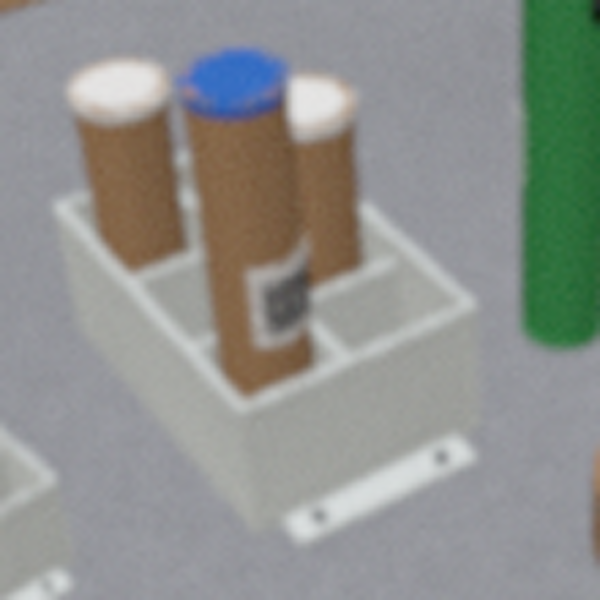

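View pics/b.png

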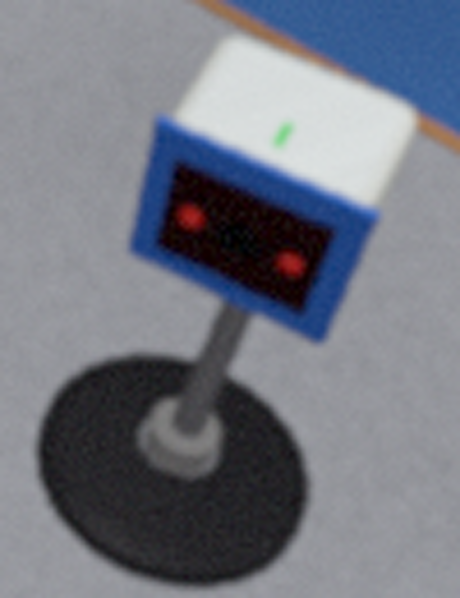

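The crop confirms the choice: blue cap at crop (235,80), label on the right-hand flank at crop (285,300), and the larger rack with blanks on the diagonal. The second crop shows the scanner's blue frame with corners at crop (160,115), (378,212), (322,342) and (132,250). Next I fit the window pose.

```bash
cat > win.py <<'E'
from h import *
from scipy.optimize import least_squares
def Rw(yaw,t): # window frame: x = into scanner, tilted so -x looks down
    return Rn.from_euler("ZY",[yaw,-t]).as_matrix()
E
python3 - <<'E'
from win import *
c=camera("side"); s=camera("scene")
save(s,"pics/s2.png",[180,205,270,325],5)
q=np.array([[160,115],[378,212],[322,342],[132,250]])/4.6+[330,165]
# local corners (x,y,z): viewed from front (looking +x), image left = +y
L=np.array([[0,.042,.046],[0,-.042,.046],[0,-.042,-.046],[0,.042,-.046]])
sc=np.array([[322,336],[295,378],[310,406]])/1.5
def res(p,full=True):
    W=L@Rw(p[3],p[4]).T+p[:3]
    r=(proj(c,W)-q).ravel(); r2=(proj(s,W[:3])-sc).ravel()
    return np.r_[r,r2*.6] if full else r
for f in(True,False):
    o=least_squares(res,[.58,-.24,.22,0,.2],args=(f,)); p=o.x
    print(np.round(p[:3],4),np.degrees(p[3:]).round(1),np.round(o.fun,1))
print("foot",[np.round(onz(c,np.array([172,470])/4.6+[330,165],.011),3)])
E
```

```text
[ 0.5885 -0.243   0.2063] [11.5 11.1] [-0.4 -0.3  0.4  0.2  0.3  0.3 -0.7 -0.3  0.7 -1.2 -0.5  0.3 -0.1  1.5]
[ 0.5974 -0.24    0.1974] [11.5 10.6] [ 0.2  0.1  0.   0.1 -0.   0.  -0.2 -0.2]
foot [array([ 0.622, -0.239,  0.011])]
```

View pics/s2.png

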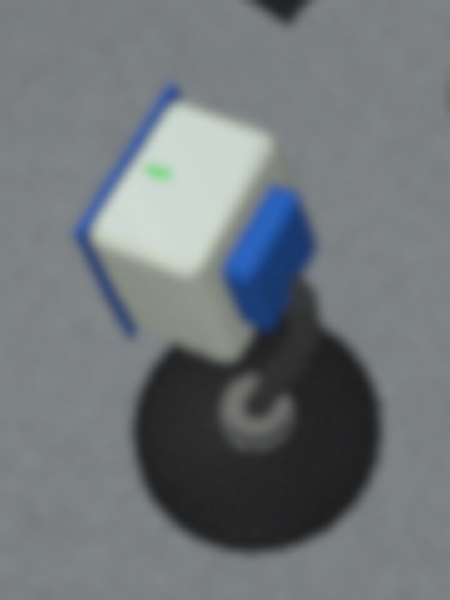

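The scene crop shows the frame corners at crop (172,84), (78,234) and (132,337), and the foot centred at about (258,430). I refit with these and solve the tube's pose as well.

```bash
python3 - <<'E'
from win import *
c=camera("side"); s=camera("scene")
q=np.array([[160,115],[378,212],[322,342],[132,250]])/4.6+[330,165]
L=np.array([[0,.042,.046],[0,-.042,.046],[0,-.042,-.046],[0,.042,-.046]])
sc=np.array([[172,84],[78,234],[132,337]])/5+[180,205]
def res(p):
    W=L@Rw(p[3],p[4]).T+p[:3]
    return np.r_[(proj(c,W)-q).ravel(),(proj(s,W[:3])-sc).ravel()]
o=least_squares(res,[.58,-.24,.22,0,.2]); p=o.x
print(np.round(p[:3],4),np.degrees(p[3:]).round(1),np.round(o.fun,1))
print("foot",onz(s,np.array([258,427])/5+[180,205],.011), "foot expected",p[:2]+.05*np.array([np.cos(p[3]),np.sin(p[3])]))
R=Rw(p[3],p[4]); lab=p[:3]-.1*R[:,0]; ax=R[:,2]; base=lab-.023*R[:,0]-.115*ax
print("label tgt",lab,"axis",ax,"base",base,"gp",base+.185*ax)
# tube silhouette: cap rim pts in side crop a -> axis position; predicted cap ellipse for centre
for xy in ([.506,.177],):
    a=np.linspace(0,2*np.pi,73)
    E=proj(c,np.c_[xy[0]+.0225*np.cos(a),xy[1]+.0225*np.sin(a),np.full(73,.224)])
    E=(E-[160,110])*600/110; print("cap ellipse crop",E.min(0),E.max(0))
    b=(proj(c,np.array([[*xy,.08]]))-[160,110])*600/110; print("axis at z=.08",b)
E
```

```text
[ 0.5872 -0.2435  0.2076] [12.  11.6] [-0.6 -0.1  0.5  0.2  0.5  0.1 -0.8 -0.3  0.6 -0.3 -0.4  0.3 -0.2  0.4]
foot [ 0.63450498 -0.23684498  0.011     ] foot expected [ 0.63615405 -0.23308021]
label tgt [ 0.49140456 -0.26377211  0.18753084] axis [-0.19622474 -0.04160644  0.97967584] base [ 0.49192792 -0.26366115  0.07025461] gp [ 0.45562634 -0.27135834  0.25149464]
cap ellipse crop [179.42556439  49.9634069 ] [289.93204576 110.19006172]
axis at z=.08 [[266.2668892 346.3258535]]
```

```bash
python3 -m inch '-2.4 0 0 0 0 0 1;-2.4 -1 -1 0 0 0 1;-2.4 -5.76 -7.08 0 0 0 1;-2.4 -5.76 -7.08 0 0 0 1;-2.4 -5.76 -7.08 0 0 0 1;-2.4 -5.76 -7.08 0 0 0 1;-2.4 -5.76 -7.08 0 0 0 1;-2.4 -5.76 -7.08 0 0 0 1'
python3 -m inch '0 0 0 0 0 0 1;0 0 0 0 0 0 1'
python3 - <<'E'
from h import *
st=telemetry.get_state(); print(st["tool_pos"],st["eef_rot"])
w=camera("wrist"); save(w,"pics/w1.png",s=1.5)
m=cv2.cvtColor(w["color"],cv2.COLOR_RGB2HSV); b=cv2.inRange(m,(100,120,60),(130,255,255))
n,l,S,C=cv2.connectedComponentsWithStats(b); i=1+S[1:,4].argmax(); print("blue",C[i],S[i], onz(w,C[i],.224))
E
```

```text
time: 1.92
tool_pos: [0.5034, 0.1802, 0.2892]
eef_rot: [1.207, 1.213, -1.205]
force: [0.2, -0.4, 0.4]
width: 0.0955
time: 2.08
tool_pos: [0.5063, 0.1767, 0.2888]
eef_rot: [1.209, 1.209, -1.209]
force: [0.6, -0.0, -0.6]
width: 0.0954
[0.50631485 0.17670213 0.28884046] [ 1.20916135  1.20852219 -1.20881672]
blue [255.62778978 200.21022318] [ 235  180   43   41 1389] [0.50676107 0.18317681 0.224     ]
```

View pics/w1.png

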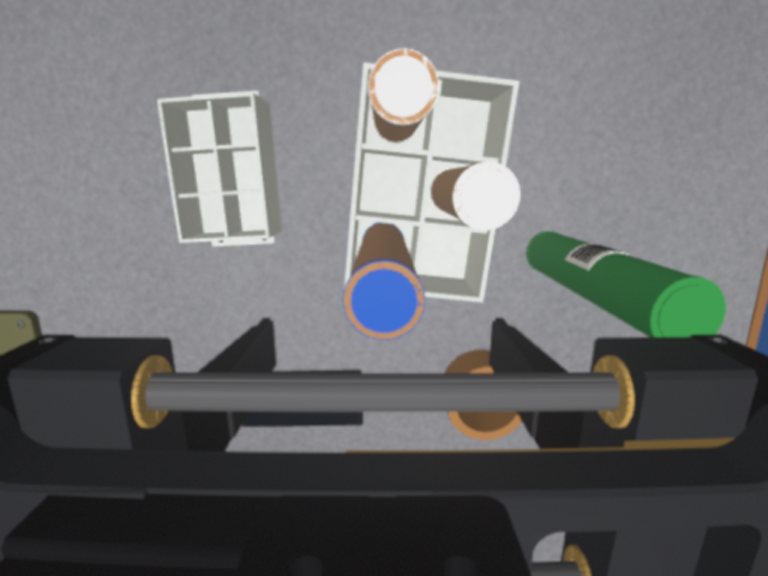

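The wrist view shows the blue cap at (256,200) with the tube in the near-left cell, and the tubes' layout matches the description. Both estimates agree within 6 mm, so I descend.

```bash
python3 -m inch '0 0 -0.18 0 0 0 1;1.2 0 -0.18 0 0 0 1;2.4 0 -0.18 0 0 0 1;3.4 0 -0.18 0 0 0 1;4.1 0 -0.18 0 0 0 1;4.1 0 -0.18 0 0 0 1;4.1 0 -0.18 0 0 0 1' 25
python3 -m inch '0 0 0 0 0 0 -1;0 0 0 0 0 0 -1;0 0 0 0 0 0 -1;0 0 0 0 0 0 -1;0 0 0 0 0 0 -1;0 0 0 0 0 0 -1;0 0 0 0 0 0 -1;0 0 0 0 0 0 -1' 25
```

```text
time: 2.72
tool_pos: [0.5059, 0.1808, 0.1851]
eef_rot: [1.208, 1.21, -1.212]
force: [-0.2, 0.0, 0.5]
width: 0.0952
time: 3.38
tool_pos: [0.506, 0.1815, 0.1862]
eef_rot: [1.209, 1.209, -1.209]
force: [0.5, 0.1, 0.4]
width: 0.0469
```

```bash
python3 -m inch '0 0 0 0 0 0 -1;0 0 0 0 0 0 -1;-0.5 0 0 0 0 0 -1;-1.4 0 0 0 0 0 -1;-2.5 0 0 0 0 0 -1;-3.6 0 0 0 0 0 -1;-4.6 0 0 0 0 0 -1;-5.2 0 0 0 0 0 -1'
python3 -m inch '0 0 0 0 0 0 -1;0 0 0 0 0 0 -1;0 0 0 0 0 0 -1'
python3 - <<'E'
from h import *
st=telemetry.get_state(); print(st["tool_pos"],st["joint_positions"],st["width"])
c=camera("side");
for n in("tube","label"): print(n,[(np.round(d["centre"]).tolist(),round(d["conf"],2)) for d in spotter.recognise(n,"side")])
save(c,"pics/l.png",[150,0,300,220],2.7)
E
```

```text
time: 4.05
tool_pos: [0.5067, 0.1817, 0.3205]
eef_rot: [1.212, 1.207, -1.205]
force: [0.1, 1.5, -0.9]
width: 0.0447
time: 4.3
tool_pos: [0.5054, 0.1813, 0.3147]
eef_rot: [1.208, 1.21, -1.211]
force: [-0.1, 0.3, -2.1]
width: 0.045
[0.50536671 0.18131306 0.31468022] [ 2.44485006e-01 -1.66340800e-01  1.79290914e+00 -2.23205953e-05
  1.51736455e+00  2.44443797e-01] 0.0450028306974935
tube [([263.0, 135.0], 0.58)]
label [([265.0, 136.0], 0.9), ([202.0, 112.0], 0.62)]
```

View pics/l.png

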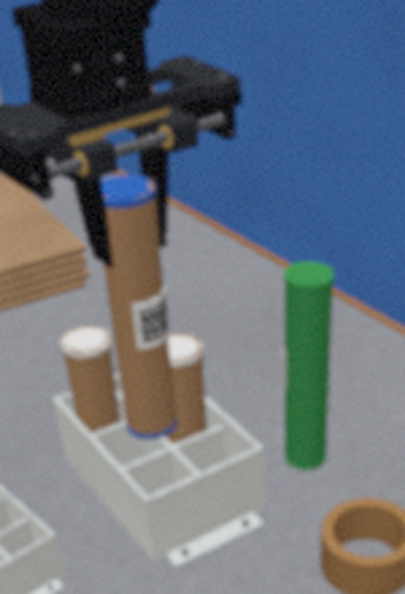

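The lift worked: the labelled tube hangs from the jaws, its lower end clear of the rack and its label uncovered, and the blanks still stand in their cells. Now I carry it towards the scanner while turning the label.

```bash
python3 -m inch '0 -0.1 0.5 -0.6 0 0 -1;0 -0.4 1.5 -1.6 0 0 -1;0 -0.8 2.7 -2.7 0 0 -1;0 -1.2 3.9 -3.8 0 0 -1;0 -1.5 5.1 -4.9 0 0 -1;0 -1.8 6.3 -6 0 0 -1;0 -2.1 7.4 -7 0 0 -1;0 -2.2 8.2 -7.7 0 0 -1'
python3 -m inch '0 0 0 -0.8 0 0 -1;0 0 0 -1.8 0 0 -1;0 0 0 -2.9 0 0 -1;0 0 0 -4 0 0 -1;0 0 0 -5.1 0 0 -1;0 0 0 -6.2 0 0 -1;0 0 0 -7.2 0 0 -1;0 0 0 -7.7 0 0 -1'
cat > tgt.py <<'E'
from win import *
p=np.array([.5872,-.2435,.2076]); W=Rw(np.radians(12),np.radians(11.6))
def delta(phi,h=.182,d=.1,p=p,W=W):
    # phi: label azimuth (deg) when tool rotation was start rotation
    R0=np.array([[0,1,0],[0,0,-1],[-1,0,0]],float)
    a=np.radians(phi); T=R0.T@Rn.from_euler("z",a).as_matrix() # tube frame in tool
    Rt=W@T.T; base=p-(d+.023)*W[:,0]-.115*W[:,2]; P=base+h*W[:,2]
    st=telemetry.get_state(); R=Rn.from_rotvec(st["eef_rot"]).as_matrix()
    dp=R.T@(P-st["tool_pos"]); dr=Rn.from_matrix(R.T@Rt).as_rotvec()
    print("TCP tgt",P.round(4),"now",np.round(st["tool_pos"],4),"q",np.round(st["joint_positions"],2),"w",st["width"],"t",st["time"])
    print("shift units",(dp/.025).round(2),"turn units",(np.degrees(dr)/6).round(2)); return R@T
E
python3 - <<'E'
from tgt import *
delta(-80)
c=camera("side"); save(c,"pics/m.png",[220,60,440,260],3)
E
```

```text
time: 5.12
tool_pos: [0.4496, -0.0253, 0.315]
eef_rot: [0.594, 1.489, -0.596]
force: [0.1, 0.0, -0.9]
width: 0.0444
time: 5.78
tool_pos: [0.4506, -0.0235, 0.3149]
eef_rot: [-0.036, 1.573, 0.037]
force: [0.2, -0.6, -2.1]
width: 0.0446
TCP tgt [ 0.4562 -0.2714  0.2485] now [ 0.4506 -0.0235  0.3149] q [-0.17 -0.37  1.96  0.    1.56 -1.79] w 0.04464483006735035 t 5.7833
shift units [ 2.65 -9.92 -0.23] turn units [ 0.11 -1.93  0.32]
```

View pics/m.png

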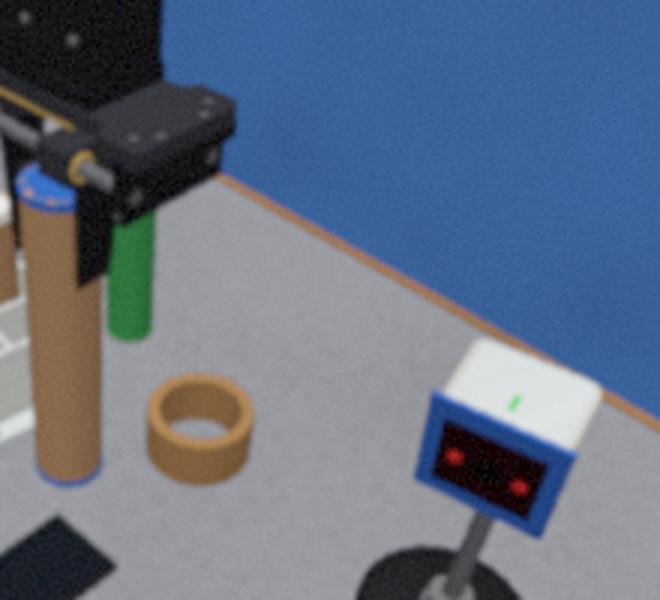

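Tube upright, label now facing away from the side camera, and the way to the scanner is clear. I move in at about the final distance.

```bash
python3 -m inch '0 -0.5 -0.05 0 -0.1 0 -1;0.2 -1.6 -0.1 0 -0.4 0.05 -1;0.5 -2.9 -0.2 0 -0.8 0.1 -1;0.9 -4.2 -0.2 0.05 -1.2 0.2 -1;1.3 -5.5 -0.2 0.1 -1.6 0.3 -1;1.7 -6.8 -0.2 0.1 -1.9 0.3 -1;2.1 -8 -0.2 0.1 -1.93 0.32 -1;2.4 -9 -0.23 0.1 -1.93 0.32 -1'
python3 -m inch '0 -0.5 0 0 0 0 -1;0 -0.5 0 0 0 0 -1;0 -0.5 0 0 0 0 -1;0 -0.5 0 0 0 0 -1'
python3 - <<'E'
from tgt import *
Rt=delta(-80)
s=camera("scene"); save(s,"pics/f1.png",[120,130,280,290],4)
c=camera("side"); 
for k in("scene","side"):
  for n in("tube","label"): print(k,n,[(np.round(d["centre"]).tolist(),round(d["conf"],2)) for d in spotter.recognise(n,k)])
E
```

```text
time: 6.5
tool_pos: [0.4533, -0.2503, 0.254]
eef_rot: [0.008, 1.371, 0.051]
force: [0.3, -0.2, -2.0]
width: 0.0448
time: 6.83
tool_pos: [0.4554, -0.2602, 0.2561]
eef_rot: [0.005, 1.369, 0.053]
force: [-0.5, 0.6, -2.1]
width: 0.0446
TCP tgt [ 0.4562 -0.2714  0.2485] now [ 0.4554 -0.2602  0.2561] q [-0.71 -0.27  1.99  0.17  1.3  -2.35] w 0.04464935710640226 t 6.8333
shift units [ 0.28 -0.46 -0.04] turn units [-0.03  0.03  0.01]
scene tube [([175.0, 231.0], 0.85), ([343.0, 178.0], 0.76)]
scene label [([170.0, 227.0], 0.67), ([340.0, 176.0], 0.63)]
side tube [([343.0, 268.0], 0.72), ([261.0, 163.0], 0.59)]
side label [([264.0, 164.0], 0.74), ([344.0, 265.0], 0.7)]
```

View pics/f1.png

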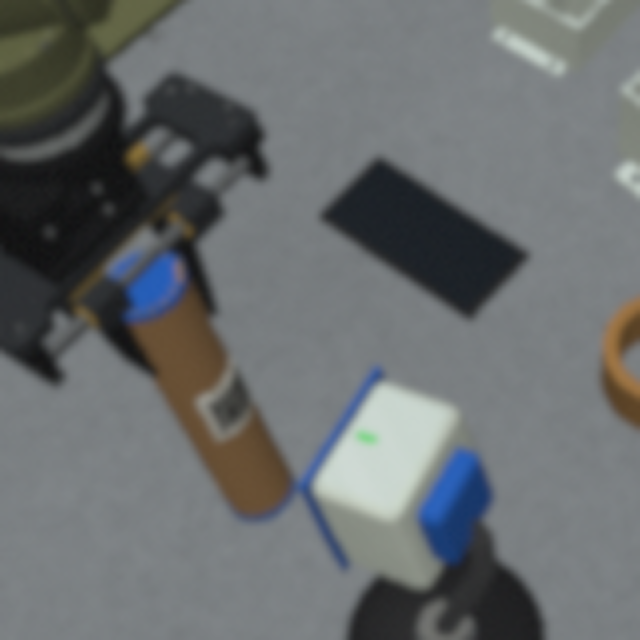

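The scene view shows the label at crop (228,400), left edge from (198,405) to (215,440), facing the window, with phone and tape in place. I check the label's turn and the grip height against projections of the current pose.

```bash
python3 - <<'E'
from tgt import *
s=camera("scene"); st=telemetry.get_state()
R=Rn.from_rotvec(st["eef_rot"]).as_matrix(); R0=np.array([[0,1,0],[0,0,-1],[-1,0,0]],float)
def pts(phi,h,al,z):
    T=R@R0.T@Rn.from_euler("z",np.radians(phi)).as_matrix()
    a=np.radians(al); L=np.stack(np.broadcast_arrays(.0228*np.cos(a),.0228*np.sin(a),z),-1)
    return (proj(s,L@T.T+st["tool_pos"]-h*T[:,2])-[120,130])*4
for phi in(-90,-80,-70): print(phi,"left edge top,bot",pts(phi,.182,np.array([-50,-50]),np.array([.136,.094])).round(0).tolist())
im=cv2.resize(s["color"][130:290,120:280],None,fx=4,fy=4,interpolation=cv2.INTER_CUBIC)[:,:,::-1].copy()
def line(q,col): cv2.polylines(im,[np.round(q).astype(int)],False,col,1,cv2.LINE_AA)
for phi,col in((-80,(0,0,255)),):
    g=np.linspace(-50,50,30)
    line(pts(phi,.182,g,.136),col);line(pts(phi,.182,g,.094),col)
    line(pts(phi,.182,np.array([-50,-50]),np.array([.136,.094])),col)
    f=np.linspace(0,360,60)
    line(pts(phi,.182,f,0.),(0,255,0));line(pts(phi,.182,f,.22),(0,255,0))
cv2.imwrite("pics/ov.png",cv2.resize(im[220:540,80:320],None,fx=1.8,fy=1.8))
E
```

```text
-90 left edge top,bot [[184.0, 397.0], [207.0, 437.0]]
-80 left edge top,bot [[191.0, 396.0], [214.0, 436.0]]
-70 left edge top,bot [[197.0, 394.0], [220.0, 433.0]]
```

View pics/ov.png

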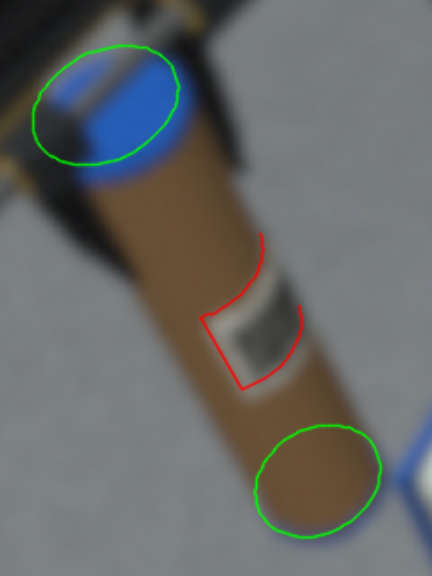

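```bash
python3 -m inch '0.1 -0.25 -0.02 0 0 0 -1;0.16 -0.46 -0.04 0 0 0 -1;0.16 -0.46 -0.04 0 0 0 -1;0.16 -0.46 -0.04 0 0 0 -1;0.16 -0.46 -0.04 0 0 0 -1'
python3 - <<'E'
from tgt import *
Rt=delta(-80,.185); st=telemetry.get_state()
outs=[]
for n in("scene","side"):
    c=camera(n); 
    for k in("tube","label"): print(n,k,[(np.round(d["centre"],1).tolist(),round(d["conf"],2)) for d in spotter.recognise(k,n)])
    def P(L,W_=None): return proj(c,np.asarray(L)@W.T+p-.123*W[:,0]-.115*W[:,2])  # ideal target tube frame
    a=np.radians(np.linspace(0,360,60)); g=np.radians(np.linspace(-50,50,30))
    ring=lambda z,t:np.c_[.0228*np.cos(t),.0228*np.sin(t),np.full(len(t),z)]
    o,S=((135,170),5) if n=="scene" else ((285,180),4.5)
    wd=78 if n=="scene" else 88
    im=cv2.resize(c["color"][o[1]:o[1]+110,o[0]:o[0]+wd],(390,550),interpolation=cv2.INTER_CUBIC)[:,:,::-1].copy()
    sc=np.array([390/wd,5])
    for z,t,col in((0,a,(0,255,0)),(.22,a,(0,255,0)),(.136,g,(0,0,255)),(.094,g,(0,0,255)),):
        cv2.polylines(im,[np.round((P(ring(z,t))-o)*sc).astype(int)],False,col,1,cv2.LINE_AA)
    for q in([.0228*np.cos(g[0]),.0228*np.sin(g[0])],):
        cv2.polylines(im,[np.round((P([[*q,.136],[*q,.094]])-o)*sc).astype(int)],False,(0,0,255),1,cv2.LINE_AA)
    for sgn in(-1,1):
        d=-np.array(c["R"]).T@c["t"]-(p-.123*W[:,0]); d=W.T@d; th=np.arctan2(d[1],d[0])+sgn*np.arccos(.0225/np.hypot(d[0],d[1]))
        q=[.0225*np.cos(th),.0225*np.sin(th)]; cv2.polylines(im,[np.round((P([[*q,0],[*q,.22]])-o)*sc).astype(int)],False,(0,255,255),1,cv2.LINE_AA)
    outs.append(im)
cv2.imwrite("pics/ov2.png",np.hstack(outs))
E
```

```text
time: 7.6
tool_pos: [0.4552, -0.2726, 0.251]
eef_rot: [0.006, 1.369, 0.053]
force: [-0.7, 0.5, -1.5]
width: 0.0444
TCP tgt [ 0.4556 -0.2715  0.2514] now [ 0.4552 -0.2726  0.251 ] q [-0.73 -0.25  1.98  0.17  1.29 -2.37] w 0.044439273480618456 t 7.6
shift units [-0.01  0.04  0.02] turn units [-0.04  0.02  0.01]
scene tube [([170.5, 233.2], 0.67), ([341.7, 178.0], 0.62)]
scene label [([167.2, 230.8], 0.77), ([344.2, 178.2], 0.65)]
side tube [([263.0, 164.3], 0.74), ([349.2, 272.2], 0.6)]
side label [([263.0, 169.3], 0.66), ([347.7, 273.3], 0.59)]
```

View pics/ov2.png

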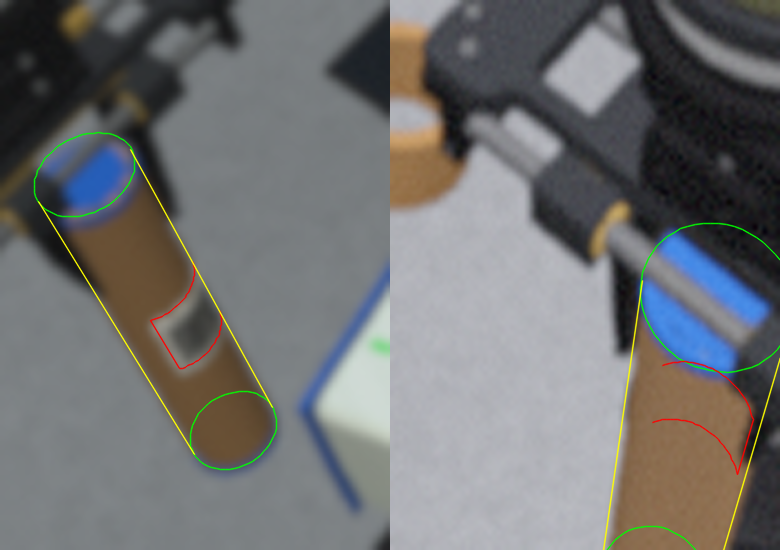

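Both overlays fit: tube edges, end rings and label lie within about 1 px (roughly 3 mm) of the ideal pose. I'll let it settle and hand in.

```bash
python3 -m inch '-0.05 0.03 0 0 0 0 -1;-0.05 0.03 0 0 0 0 -1;-0.05 0.03 0 0 0 0 -1;-0.05 0.03 0 0 0 0 -1;-0.05 0.03 0 0 0 0 -1;-0.05 0.03 0 0 0 0 -1'
python3 - <<'E'
from tgt import *
delta(-80,.185); st=telemetry.get_state(); print(np.abs(st["joint_velocities"]).max(),st["force"])
workorder.job_done()
E
```

```text
time: 8.4
tool_pos: [0.455, -0.2717, 0.2524]
eef_rot: [0.005, 1.369, 0.053]
force: [-0.3, 0.2, -1.5]
width: 0.0446
TCP tgt [ 0.4556 -0.2715  0.2514] now [ 0.455  -0.2717  0.2524] q [-0.73 -0.25  1.98  0.17  1.3  -2.36] w 0.044581290457961185 t 8.4
shift units [0.04 0.01 0.01] turn units [-0.03  0.03  0.01]
0.002373075109078175 [-0.31627071  0.19998445 -1.50585831]
the job is handed in; nothing more can be done
```

I pulled the blue-capped tube up out of the larger rack, gripping it near its top above the label. It is now held in front of the scanner: label facing the window, leaned about 11.6° like the head, about 10 cm away. I handed the job in at 8.4 s.

**Final checks:**
- **Hand pose:** within about 1 mm and 0.3° of the pose I computed from the measured window.
- **Grip and stillness:** the fingers stand at 44.6 mm on the 45 mm tube. The arm was still, with about 1.5 N on the wrist.
- **Picture check:** in the scene and side views the tube lay within about 1 px (roughly 3 mm) of the ideal pose.
- **Other things:** the blanks still stood in their cells after the lift. The phone and tape roll looked undisturbed, and the force readings between moves stayed near zero.

**Disagreements:**
- In the scene view the label itself looked about 3 mm low along the tube, though the tube's lower end fitted. I raised the hand only about 1 mm after that.
- One tube edge in that view was off by about 1 px, possibly a degree of lean.
- I measured the window centre 208 mm above the bench, against the stated "about 220 mm". I used the measured value because both cameras and the position of the foot agreed with it.

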